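# Load a sprung scale with ring weights until the pan stands at its mark

### The job

Thread brass ring weights from the beech rack onto the steel post of the sprung scale, one at a time, just as many as it takes until the pan has sunk so far that its pointer stands between the two lines of the index plate; then stop, leaving the unused rings on their dowels. The post stands off the pan's centre in a direction nobody has measured, so feel or look for it, and be gentle: never drive the pan down onto its bottom stop, and leave the other things on the counter where they are.

Things in the scene. Friction and masses are not known exactly. Their poses are not given: they have to be found in the camera images.
- pan (a joint): sink of the pan in m: 0 at its top stop, growing straight down, bottom stop at 0.036. A damped spring (300 N/m) carries it; empty it rests at 0 to 0.0105, each ring adds 0.006 to 0.008. The pointer is between the two lines from 0.0115 to 0.0202; one or two rings bring it there, which varies. Pressing on pan or post sinks it too.
- pan_mid (a point): centre of the pan's flat turntable top, where the first ring rests; sinks with the pan; z up. The turntable (84 mm disc, turns stiffly: about 3 N sideways on the post) carries an upright post 12 mm in diameter, tip tapering to 7 mm over the last 3 mm, 54 mm high above this point. The post's axis stands 10 mm from this centre, in any direction round it, not measured.
- scale: the sprung scale, fixed: grey housing 140 x 140 x 56 mm, pan above it (turntable top 118 mm above the counter at sink 0). Origin under its centre, z up. On its +x side, 62 mm from the centre, stands a fork-shaped steel index plate (42 mm wide along y, top 126 mm above the counter) with two dark lines; the pan's pointer runs in the fork's gap.
- rack: the beech rack, fixed: 80 (x) x 262 (y) x 20 mm high, with four dowels 10 mm in diameter and 18 mm tall on its top at y = -96, -32, 32 and 96 mm; a ring hangs on each. Origin under its centre, z up.
- ring0: brass ring weight, 50 mm outer diameter, 15 mm hole, 14 mm high, about 210 g (the four differ by up to a tenth); lies flat on the rack round a dowel. Origin: centre of its underside, z along its axis.
- ring1: brass ring weight, 50 mm outer diameter, 15 mm hole, 14 mm high, about 210 g (the four differ by up to a tenth); lies flat on the rack round a dowel. Origin: centre of its underside, z along its axis.
- ring2: brass ring weight, 50 mm outer diameter, 15 mm hole, 14 mm high, about 210 g (the four differ by up to a tenth); lies flat on the rack round a dowel. Origin: centre of its underside, z along its axis.
- ring3: brass ring weight, 50 mm outer diameter, 15 mm hole, 14 mm high, about 210 g (the four differ by up to a tenth); lies flat on the rack round a dowel. Origin: centre of its underside, z along its axis.
- parting_cup: white porcelain cup 44 mm across, 40 mm high, standing between scale and rack; bystander. Origin under its centre.
- flask: copper boiling flask with a flared neck, 76 mm across, 108 mm high, at the back; bystander. Origin under its centre.
- loupe: brass-rimmed magnifying loupe lying flat, 56 mm across, 10 mm high, handle to its -x; bystander. Origin under the lens centre.
- tweezers: fine steel tweezers lying along their x, 125 mm long, 5 mm high; bystander. Origin under the middle.
- bottle: closed amber bottle, 60 mm across, 120 mm high, at the back; bystander. Origin under its centre.
- cup_stand: slotted beech stand with upright white annealing cups, 70 x 240 mm, 66 mm high, fixed, at the back; bystander. Origin under its centre.

How it is judged:
By the outcome, as a careful person would: the job done as asked, in the order asked, and still so for the second after the job is handed in, with the robot touching nothing.
It also fails if it takes over 67 s, if anything falls off the work surface, if the arm or the gripper's body presses on something with over 40 N, if the wrist force passes 120 N, or if a joint passes its speed limit or range.

### The arm

A 6-joint arm with a two-finger parallel gripper is mounted at the origin on the work surface. World frame = base frame: x ahead of the robot, y to its left, z up, the work surface at z = 0. Lengths are in m, angles in rad, forces in N, time in s.
With the tool pointing down it reaches from about 0.3 to 0.775 m from the base axis. Payload 14.6 kg.
Tool frame: the origin (TCP) lies between the finger pads; the fingertips stand ctrl.tip_extent ahead of it and the grasp point (between the pads) lies 3 mm ahead of it (ctrl.tip_extent is the distance from the TCP to the fingertips, in m); z points along the fingers, y is the line along which they close (so a half turn about z gives the same grasp; the last joint's range is limited). The gripper opens to 94 mm and grips with 3 to 60 N. Pads are 16 mm wide; open, the fingers measure 119 mm over their backs; the gripper's body (75 mm by 177 mm) begins 78 mm behind the grasp point.
Start: joints at [1.261, 0.3, 1.521, -0, 1.321, -0.067], TCP at [0.132, 0.534, 0.227] pointing down, gripper open.
Joint ranges: [-3.03, 3.03], [-0.79, 2.21], [0.23, 2.52], [-1.04, 4.18], [0, 3.07], [-2.55, 2.55]. Speed limits (rad/s): [2.22, 2.22, 2.57, 3.14, 3.14, 3.14].

### API

Orientations are given as [roll, pitch, yaw] about the fixed x, y, z axes, in that order (R = Rz(yaw) Ry(pitch) Rx(roll)).
In Python, from station import ctrl, eyes gives the robot as it stands (ctrl), with the cameras (eyes).
- The arm moves only by the tool shift_gripper, called after "Request:" as name(argument=value, ...), one argument or row to a line, values as JSON. Schema: {"type":"object","properties":{"plan":{"type":"array","items":{"type":"number"},"minItems":6,"maxItems":60},"jaw":{"type":"number"},"force":{"type":"number"},"only":{"type":"string"},"quiet":{"type":"boolean"},"lines":{"type":"string"}},"required":["plan"],"additionalProperties":false}. plan is one flat list of numbers that holds 1 to 10 rows one after another, with no inner brackets; each row has 6 numbers: dx, dy, dz in m, then a rotation vector rx, ry, rz in rad; each row shifts and turns the commanded pose from where the row before left it, along the tool's axes as they then stand; what a row does not reach is not made up. A row lasts 1/10 s, in which the tool goes at most 0.05 m and 0.15 rad, less where a joint would pass 70% of its speed; a pose out of reach is approached as far as the arm can. jaw is the finger opening in m, set as the call begins (left out keeps the last). The fingers move at their own pace and stop on an object; force is the grip in N (left out, the last holds). Time passes only in rows, so rows that do not move let the fingers close. The tool returns the time, the measured TCP pose, the force, the opening and the grip force at its end. only (a regular expression) keeps the lines of the reply that match it, lines (a string "A,B") keeps lines A to B, and quiet returns only ok. Input that does not fit is refused with a message, and nothing moves.
- ctrl.get_obs(): the state, without advancing time (a new reading comes with each control period).
- eyes.camera(name): name is "side" or "top" or "wrist"; returns a dict with "pixels" (400x640x3 uint8, blue, green, red), "fx", "fy", "cx", "cy" (pixels), "extrinsics" (4x4, takes a point from camera to world coordinates). Camera axes: x right, y up, looking along -z (the intrinsics and any distortion apply to the point x, -y, -z); pixel columns grow to the right and rows downward; lengths in m; the calibration is good to about 2 mm. The wrist camera is an equidistant fisheye: a pixel r from the principal point sees the ray r / f radians off the axis. A picture is of the moment at which its call begins. There is no depth.
- ctrl.hand_in(): hands the job in; it is judged then, once.
The state is a dict: "time_s": time; "qpos": joint angles; "joint_vel": joint speeds; "tau": joint torques, N m; "ee_pos": TCP position; "eef_rot": TCP orientation; "force": force on the tool from outside, world axes, zero at the start; "moment": the same for the moment, N m; "grip_width": finger opening in m; "grip_force": force on a finger pad.
Only numpy, scipy, OpenCV 4.12 (cv2) and the standard library are available. Lean on these libraries where they do the work, as an engineer would, in place of code of your own. Each camera call takes 0.05 s, during which the arm holds its last target. There are 200 camera calls.

## Working session

There is one attempt and no reset: what is moved stays moved. The work goes in short steps, Python scripts to look and compute and a tool call to move; the robot and the scene stay as the last step left them, time stands still between calls to the robot, and variables do not carry over. Pictures are saved under pics/ and viewed, at most 10 in all, crops included, and the job is handed in when it is done.

```bash
ls; mkdir -p pics
```

Run:
```python
from station import ctrl, eyes
import cv2
print(ctrl.get_obs(), ctrl.tip_extent)
for n in("side","top","wrist"):
    c=eyes.camera(n); cv2.imwrite(f"pics/{n}0.png",c["pixels"]); print(n,c["fx"],c["cx"],c["cy"],c["extrinsics"])
```

```text
pics
station.py
{'time_s': 0.0, 'qpos': array([ 1.26138655e+00,  3.00453540e-01,  1.52156721e+00,  2.87991843e-06,
        1.32070356e+00, -6.65750486e-02]), 'joint_vel': array([-2.63291004e-04, -3.57883851e-04, -1.58413318e-03,  1.35380579e-04,
       -1.13478091e-03, -1.83127173e-06]), 'tau': array([ 4.06135705e-04, -5.31802511e+01, -3.52748930e+01,  7.08709401e-02,
        2.43473472e-02, -9.91144498e-05]), 'ee_pos': array([0.13216804, 0.53364335, 0.22690182]), 'eef_rot': array([-3.14046369e+00, -7.80678173e-05,  2.89875717e+00]), 'force': array([ 0.29740896, -0.13195045, -1.05094921]), 'moment': array([-0.04806379, -0.03253995, -0.0202943 ]), 'grip_force': 0.0, 'grip_width': 0.09382315708067918} 0.022
side 390.0825627946462 320.55437315692075 201.39326587301284 [[-0.97926508  0.09985228 -0.17626519  0.43364141]
 [-0.20229253 -0.52856438  0.82443764  0.63318602]
 [-0.01084553  0.84300013  0.53780402  0.52717233]
 [ 0.          0.          0.          1.        ]]
top 498.8227220990481 329.8068551928352 193.33336219433374 [[-0.0065731   0.9932587  -0.11573223  0.42015082]
 [-0.99987904 -0.0081597  -0.0132408   0.00636295]
 [-0.01409588  0.1156312   0.99319219  1.22966027]
 [ 0.          0.          0.          1.        ]]
wrist 309.70691628693146 317.72916921570993 195.7677530634084 [[ 0.24080622 -0.9436698  -0.22693539  0.06600087]
 [ 0.97057173  0.23372217  0.05800398  0.55013032]
 [-0.00169677 -0.23422479  0.97218099  0.38402554]
 [ 0.          0.          0.          1.        ]]
```

View pics/top0.png

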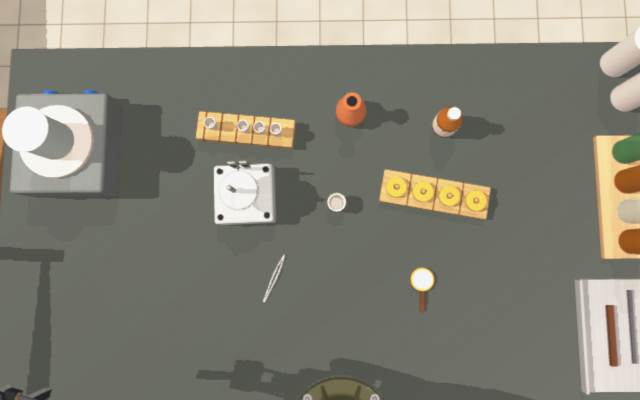

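View pics/side0.png

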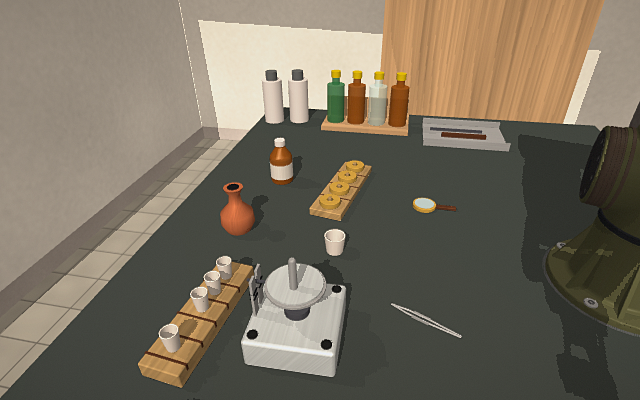

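Top view: pan around (238,190) with the post tip near (230,188), rack rings at (397,187), (423,191), (449,196) and (476,201), cup at (337,202). The side view shows the post tip near (292,262), the pan at (295,285), and the rings from (329,201) to (355,166).

Create h.py:
```python
import numpy as np, cv2
from station import ctrl, eyes
def ray(c,u,v):
    x,y=u-c["cx"],v-c["cy"]
    if c["name"]=="wrist":
        r=np.hypot(x,y); t=r/c["fx"]; s=np.sin(t)/max(r,1e-9)
        d=np.array([x*s,-y*s,-np.cos(t)])
    else: d=np.array([x/c["fx"],-y/c["fy"],-1.])
    E=np.array(c["extrinsics"]); d=E[:3,:3]@d
    return E[:3,3],d/np.linalg.norm(d)
def onz(c,u,v,z):
    o,d=ray(c,u,v); return o+d*(z-o[2])/d[2]
def tri(*rs):
    A=sum(np.eye(3)-np.outer(d,d) for o,d in rs); b=sum((np.eye(3)-np.outer(d,d))@o for o,d in rs)
    p=np.linalg.solve(A,b); res=max(np.linalg.norm(np.cross(p-o,d)) for o,d in rs); return p,res
def proj(c,p):
    E=np.array(c["extrinsics"]); q=E[:3,:3].T@(np.array(p)-E[:3,3]); x,y,z=q[0],-q[1],-q[2]
    if c["name"]=="wrist":
        r=np.hypot(x,y); k=c["fx"]*np.arctan2(r,z)/max(r,1e-9); return c["cx"]+k*x,c["cy"]+k*y
    return c["cx"]+c["fx"]*x/z,c["cy"]+c["fy"]*y/z
def cam(n):
    c=eyes.camera(n); c["name"]=n; return c
def blobs(im,lo,hi,amin=60):
    m=cv2.inRange(cv2.cvtColor(im,cv2.COLOR_BGR2HSV),lo,hi)
    n,l,s,ce=cv2.connectedComponentsWithStats(m)
    return m,l,[(i,s[i],ce[i]) for i in range(1,n) if s[i][4]>=amin]
def tool(p_from,p_to,R):
    return R.T@(np.array(p_to)-np.array(p_from))
```

Run:
```python
from h import *
T=cam("top");S=cam("side")
tb=[b for b in blobs(T["pixels"],(20,170,100),(32,255,255),80)[2]]
sb=[b for b in blobs(S["pixels"],(20,150,90),(32,255,255),80)[2]]
for n,b in(("T",tb),("S",sb)): print(n,[(np.round(c,1).tolist(),s.tolist()) for _,s,c in b])
for z in(.03,):
  for i,s,c in tb: print(onz(T,*c,.034))
print("cup",onz(T,337,202,.03),"pan",onz(T,238,190,.11),"postT",onz(T,230,188,.17))
a=cv2.resize(T["pixels"][155:230,200:290],None,fx=6,fy=6,interpolation=cv2.INTER_CUBIC)
b=cv2.resize(S["pixels"][250:350,235:355],None,fx=4.5,fy=4.5,interpolation=cv2.INTER_CUBIC)[:450]
cv2.imwrite("pics/c0.png",cv2.resize(np.hstack([a[:450],np.pad(b,((0,450-len(b)),(0,0),(0,0)))]),None,fx=.74,fy=.74))
print(a.shape,b.shape)
```

```text
T []
S [([401.1, 76.1], [396, 72, 11, 9, 82])]
cup [0.53871874 0.00511444 0.03      ] pan [0.55994009 0.22944213 0.11      ] postT [0.55692065 0.23477916 0.17      ]
(450, 540, 3) (450, 540, 3)
```

View pics/c0.png

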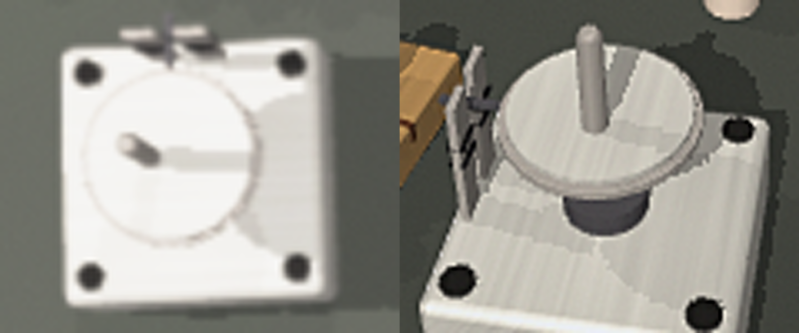

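Run:
```python
import cv2
for n,p in(("top0",[(393,182),(390,187),(404,187),(455,203),(412,178)]),("side0",[(322,202),(352,176),(350,195)])):
    h=cv2.cvtColor(cv2.imread(f"pics/{n}.png"),cv2.COLOR_BGR2HSV)
    print(n,[h[v,u].tolist() for u,v in p])
```

```text
top0 [[25, 161, 245], [25, 160, 245], [25, 161, 246], [23, 163, 242], [18, 124, 235]]
side0 [[20, 180, 212], [19, 177, 212], [17, 134, 190]]
```

The crop shows the post tip at top (229,187), base at (234,191); side tip at (291.5,259), base (294,289). Pan centre is at top (238.5,190.4) and side (295,285). The post stands on the +y side of centre.

Run:
```python
from h import *
T=cam("top");S=cam("side")
f=lambda a,b:tri(ray(T,*a),ray(S,*b))
print("tip",f((228.8,187.2),(291.5,259)));print("base",f((234.2,191),(293.9,289)));print("pan",f((238.5,190.4),(295,285.2)))
R=[]
for c,lo in((T,(22,145,100)),(S,(18,160,90))):
    m,l,bb=blobs(c["pixels"],lo,(32,255,255),60)
    L=[]
    for i,s,ce in bb:
        k=cv2.findContours((l==i).astype(np.uint8),cv2.RETR_EXTERNAL,cv2.CHAIN_APPROX_NONE)[0][0]
        e=cv2.fitEllipse(k) if len(k)>5 else None
        if 150<e[0][1]<230 and 300<e[0][0]<500: L.append(e); print(c["name"],np.round(e[0],1),np.round(e[1],1),s[4])
    R.append(sorted(L,key=lambda e:e[0][0]))
for a,b in zip(R[0],R[1]): print(f(a[0],b[0]))
for a in R[0]: print(onz(T,*a[0],.034))
```

```text
tip (array([0.55958098, 0.23768634, 0.16942198]), np.float64(0.0008354737181804459))
base (array([0.55860779, 0.23782087, 0.11211409]), np.float64(0.0011459663756066018))
pan (array([0.55982165, 0.22836558, 0.11041352]), np.float64(0.0008599902453594258))
top [395.7 186.3] [18.8 19.4] 276
top [422.6 191. ] [18.6 19.5] 274
top [448.9 195.3] [18.8 19.3] 271
top [475.6 200.2] [18.8 19.6] 281
side [340.8 185.2] [17.7 65.6] 802
side [423.9 203.7] [14.9 21.8] 100
(array([ 0.5593396 , -0.13220067,  0.0782577 ]), np.float64(0.01001458215224679))
(array([ 0.45876486, -0.17671738,  0.04939442]), np.float64(0.10375609274192667))
[ 0.57514236 -0.13684466  0.034     ]
[ 0.56323411 -0.20132061  0.034     ]
[ 0.55230442 -0.26404127  0.034     ]
[ 0.54010811 -0.32756448  0.034     ]
```

Post is at about (0.559, 0.238), on pan's +y side; rack yaw is about -0.18. I'll stop beside the scale for close wrist looks on the way to the rack.

Request:
shift_gripper(
  plan=[-0.042, -0.024, 0, 0, 0, 0, -0.042, -0.024, 0, 0, 0, 0, -0.042, -0.024, 0, 0, 0, 0, -0.042, -0.024, 0, 0, 0, 0, -0.042, -0.024, 0, 0, 0, 0, -0.042, -0.024, 0, 0, 0, 0, -0.042, -0.024, 0, 0, 0, 0, -0.042, -0.024, 0, 0, 0, 0, -0.042, -0.024, 0, 0, 0, 0, -0.042, -0.024, 0, 0, 0, 0],
  jaw=0.094,
)

```text
time_s: 1.35
ee_pos: [0.4834, 0.1982, 0.2276]
eef_rot: [3.141, 0.0, 2.899]
force: [0.0, 0.3, 1.1]
grip_width: 0.0942
grip_force: 0.0
```

Run:
```python
from h import *
c=cam("wrist"); cv2.imwrite("pics/w1.png",c["pixels"]); np.save("w1.npy",c["extrinsics"])
o=ctrl.get_obs(); print(o["ee_pos"],o["eef_rot"],o["force"])
for p in((.559,.238,.170),(.559,.238,.112),(.56,.2284,.112),(.575,-.137,.034)): print(np.round(proj(c,p)))
```

```text
[0.48712398 0.19406661 0.2273005 ] [-3.14074662e+00  1.42708235e-03  2.89542048e+00] [ 1.82735777 -3.50630979 -1.3631213 ]
[388. 292.]
[376. 261.]
[367. 265.]
[122. 292.]
```

View pics/w1.png

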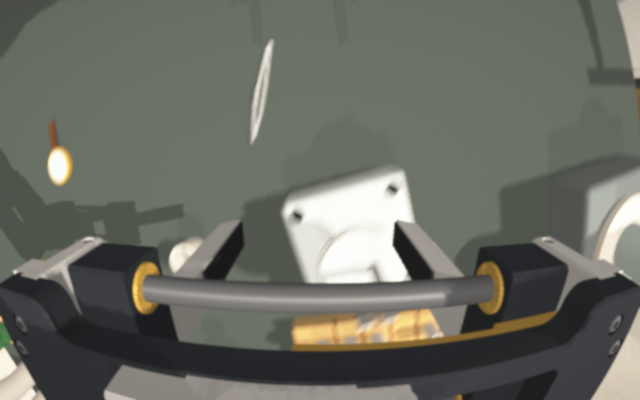

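The wrist picture: the gripper's crossbar (row ~290) hides the post; the pan's near edge is at (350,250). The camera sits on the base side, so I must move the TCP over or past the post.

Request:
shift_gripper(
  plan=[-0.026, 0.02, -0.01, 0, 0, 0, -0.026, 0.02, -0.01, 0, 0, 0, -0.026, 0.02, -0.01, 0, 0, 0, -0.026, 0.02, -0.01, 0, 0, 0, 0, 0, 0, 0, 0, 0, 0, 0, 0, 0, 0, 0],
)

```text
time_s: 2.0
ee_pos: [0.6023, 0.2526, 0.2665]
eef_rot: [-3.141, -0.001, 2.899]
force: [-0.7, -0.4, -1.0]
grip_width: 0.094
grip_force: 0.0
```

Create snap.py:
```python
import sys,pickle
from h import *
c=cam("wrist"); cv2.imwrite(f"pics/{sys.argv[1]}.png",c["pixels"]); pickle.dump(c,open(sys.argv[1]+".pkl","wb"))
o=ctrl.get_obs(); print(o["ee_pos"],o["eef_rot"],o["force"])
for p in((.559,.238,.170),(.559,.238,.112),(.56,.2284,.112)): print(np.round(proj(c,p)))
```

```bash
python3 snap.py w2
```

```text
[0.60183167 0.25243359 0.26678003] [-3.14095466e+00 -9.53276264e-04  2.89887630e+00] [-0.16496262  0.59512734  0.18058932]
[288. 159.]
[294. 152.]
[285. 156.]
```

Request:
shift_gripper(
  plan=[-0.03, 0, 0, 0, 0, 0, -0.03, 0, 0, 0, 0, 0, 0, 0, 0, 0, 0, 0, 0, 0, 0, 0, 0, 0],
)

```text
time_s: 2.45
ee_pos: [0.6601, 0.2378, 0.2671]
eef_rot: [-3.141, -0.001, 2.898]
force: [-0.1, 0.1, -0.0]
grip_width: 0.0943
grip_force: 0.0
```

```bash
python3 snap.py w3
```

Run:
```python
import cv2,numpy as np
a,b=[cv2.imread(f"pics/{n}.png")[60:300,220:460] for n in("w2","w3")]
cv2.imwrite("pics/c23.png",cv2.resize(np.hstack([a[:,:],b]),(800,400),interpolation=cv2.INTER_CUBIC))
```

```text
[0.65977841 0.23816309 0.26754915] [-3.14151528e+00 -3.51424406e-04  2.89884752e+00] [-0.27682098  0.42801134  0.00744194]
[288.  87.]
[294.  93.]
[285.  97.]
```

View pics/c23.png

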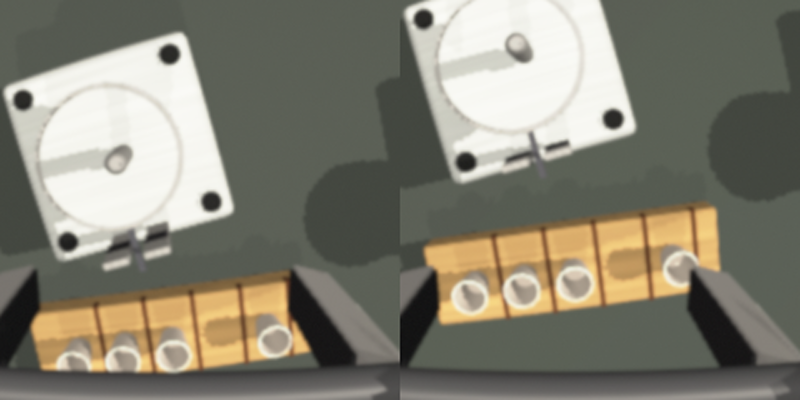

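w2: post tip at (290,157), base (294,150), pan centre (286,154). w3: tip (290,86), base (294,94). Pointer at the fork near (302,206) in w2.

Run:
```python
from h import *
import pickle
a,b=[pickle.load(open(n+".pkl","rb")) for n in("w2","w3")]
T=cam("top");S=cam("side")
print("tip w",tri(ray(a,290.2,157.2),ray(b,289.6,85.8)))
print("tip all",tri(ray(a,290.2,157.2),ray(b,289.6,85.8),ray(T,228.8,187.2),ray(S,291.5,259)))
print("base w",tri(ray(a,294.4,150.2),ray(b,294.4,93.8)))
print("pan",tri(ray(a,285.7,154.2),ray(T,238.5,190.4),ray(S,295,285.2)), onz(a,285.7,154.2,.112))
```

```text
tip w (array([0.55821982, 0.23924362, 0.16697687]), np.float64(0.00024679635039774454))
tip all (array([0.55885583, 0.23880746, 0.1699411 ]), np.float64(0.0013757499212152832))
base w (array([0.55811521, 0.237714  , 0.09769367]), np.float64(1.2807071899721848e-05))
pan (array([0.55951229, 0.22878141, 0.11058933]), np.float64(0.0010872449005699101)) [0.5588997  0.22950817 0.112     ]
```

Request:
shift_gripper(
  plan=[-0.0034, -0.0475, 0, 0, 0, 0, -0.0034, -0.0475, 0, 0, 0, 0, -0.0034, -0.0475, 0, 0, 0, 0, -0.0034, -0.0475, 0, 0, 0, 0, -0.0034, -0.0475, 0, 0, 0, 0, -0.0034, -0.0475, 0, 0, 0, 0, -0.0034, -0.0475, 0, 0, 0, 0, -0.0034, -0.0475, 0, 0, 0, 0],
  quiet=true,
)

```text
ok
```

Request:
shift_gripper(
  plan=[0, 0, 0, 0, 0, 0.15, 0, 0, 0, 0, 0, 0.15, 0, 0, 0, 0, 0, 0.15, 0, 0, 0, 0, 0, 0.15, 0, 0, 0, 0, 0, 0.15, 0, 0, 0, 0, 0, 0.15, 0, 0, 0, 0, 0, 0.15, 0, 0, 0, 0, 0, 0.15, 0, 0, 0, 0, 0, 0.15, 0, 0, 0, 0, 0, 0.15],
)

```text
time_s: 4.4
ee_pos: [0.5952, -0.1365, 0.268]
eef_rot: [3.141, 0.0, 1.393]
force: [0.9, 0.4, 0.6]
grip_width: 0.094
grip_force: 0.0
```

Request:
shift_gripper(
  plan=[0, 0, 0.02, 0, 0, 0, 0, 0, 0, 0, 0, 0, 0, 0, 0, 0, 0, 0],
)

```text
time_s: 4.7
ee_pos: [0.5954, -0.1368, 0.2481]
eef_rot: [-3.142, 0.0, 1.4]
force: [0.3, 0.9, 0.1]
grip_width: 0.0938
grip_force: 0.0
```

```bash
python3 snap.py w4
```

Run:
```python
from h import *
import pickle
c=pickle.load(open("w4.pkl","rb"))
for p in((.575,-.137,.034),(.563,-.2013,.034)): print(np.round(proj(c,p)))
h=cv2.cvtColor(c["pixels"],cv2.COLOR_BGR2HSV); u,v=np.round(proj(c,(.575,-.137+.017,.034))).astype(int); print(h[v,u])
```

```text
[ 0.59561809 -0.1369719   0.24848942] [3.14066108e+00 7.33956548e-05 1.39970541e+00] [0.51417161 0.60267051 0.21798464]
[ 219. -147.]
[ 231. -115.]
[ 233. -111.]
[302. 181.]
[302. 232.]
[ 26 151 254]
```

View pics/w4.png

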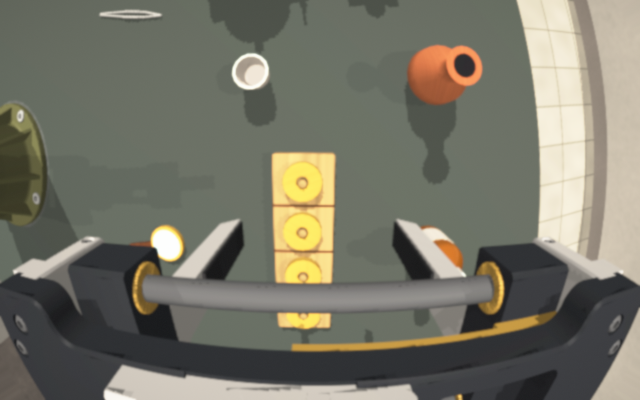

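Rings at (302,183) and (302,233), with the rack axis vertical in the picture, so the gripper yaw is right. Cup at (250,72).

Create ring.py:
```python
import sys,pickle
from h import *
def rings(c):
    m=cv2.inRange(cv2.cvtColor(c["pixels"],cv2.COLOR_BGR2HSV),(23,130,150),(33,255,255))
    L=[]
    for k in cv2.findContours(m,cv2.RETR_EXTERNAL,cv2.CHAIN_APPROX_NONE)[0]:
        if cv2.contourArea(k)>120:
            e=cv2.fitEllipse(cv2.convexHull(k))
            if e[1][0]>.75*e[1][1]: L.append((np.round(e[0],1),np.round(e[1],1)))
    return L
```

Run:
```python
from ring import *
c=pickle.load(open("w4.pkl","rb")); T=cam("top")
W=[r for r in rings(c) if 290<r[0][0]<315 and r[0][1]<260]; print(W)
t=[r for r in rings(T) if 380<r[0][0]<500 and 170<r[0][1]<220]; print(t)
o=ctrl.get_obs()
for w in W: print(onz(c,*w[0],.034), [np.round(tri(ray(c,*w[0]),ray(T,*q[0]))[0],4) for q in t if tri(ray(c,*w[0]),ray(T,*q[0]))[1]<.006])
```

```text
[(array([301.7, 231.6]), array([35.6, 38.5])), (array([301.6, 181.2]), array([39.8, 40.2]))]
[(array([475.5, 200. ]), array([19. , 19.8]))]
[ 0.5628626  -0.20131303  0.034     ] []
[ 0.57472746 -0.13711196  0.034     ] []
```

Request:
shift_gripper(
  plan=[-0.0018, -0.0103, 0.04, 0, 0, 0, -0.0018, -0.0103, 0.04, 0, 0, 0, 0, 0, 0.04, 0, 0, 0, 0, 0, 0.02, 0, 0, 0, 0, 0, 0, 0, 0, 0, 0, 0, 0, 0, 0, 0],
  jaw=0.072,
)

```text
time_s: 5.4
ee_pos: [0.5754, -0.1374, 0.1089]
eef_rot: [3.14, 0.0, 1.399]
force: [0.5, -0.4, 0.7]
grip_width: 0.0722
grip_force: 0.0
```

```bash
python3 snap.py w5
```

Run:
```python
from ring import *
a,c=[pickle.load(open(n+".pkl","rb")) for n in("w4","w5")]
print(rings(c)); p=proj(c,(.5748,-.137,.034)); print(p)
R=[r for r in rings(c) if np.hypot(*(r[0]-p))<25]
for r in R: print(r,onz(c,*r[0],.034), tri(ray(a,301.6,181.2),ray(c,*r[0])), tri(ray(a,301.6,181.2),ray(c,*r[0]),ray(cam("top"),395.7,186.3)))
```

```text
[ 0.5756345  -0.13749306  0.10938412] [3.13899668e+00 3.22665274e-04 1.39895431e+00] [1.05064364 0.78803268 0.91594108]
[ 204. -255.]
[ 220. -207.]
[ 221. -204.]
[(array([317.7, 209.8]), array([60. , 62.8]))]
(np.float64(317.6869549134101), np.float64(209.65923059780422))
(array([317.7, 209.8]), array([60. , 62.8])) [ 0.57479044 -0.1371143   0.034     ] (array([ 0.57477339, -0.13706263,  0.03421781]), np.float64(2.909782413048427e-05)) (array([ 0.57492587, -0.13658006,  0.03621692]), np.float64(0.0001312394053532526))
```

Request:
shift_gripper(
  plan=[0, -0.0008, 0.025, 0, 0, 0, 0, 0, 0.025, 0, 0, 0, 0, 0, 0.01, 0, 0, 0, 0, 0, 0.0055, 0, 0, 0, 0, 0, 0, 0, 0, 0],
)

```text
time_s: 6.0
ee_pos: [0.5746, -0.1373, 0.043]
eef_rot: [3.14, 0.0, 1.399]
force: [0.5, -0.5, 0.7]
grip_width: 0.0722
grip_force: 0.0
```

Request:
shift_gripper(
  plan=[0, 0, 0, 0, 0, 0, 0, 0, 0, 0, 0, 0, 0, 0, 0, 0, 0, 0, 0, 0, 0, 0, 0, 0, 0, 0, 0, 0, 0, 0, 0, 0, 0, 0, 0, 0, 0, 0, 0, 0, 0, 0],
  jaw=0.04,
  force=30,
)

```text
time_s: 6.7
ee_pos: [0.5743, -0.1372, 0.0425]
eef_rot: [3.14, 0.0, 1.399]
force: [-0.6, 0.5, 5.8]
grip_width: 0.0498
grip_force: 30.0
```

Request:
shift_gripper(
  plan=[0, 0, -0.01, 0, 0, 0, 0, 0, -0.03, 0, 0, 0, 0, 0, -0.05, 0, 0, 0, 0, 0, -0.05, 0, 0, 0, 0, 0, -0.05, 0, 0, 0, 0, 0, 0, 0, 0, 0, 0, 0, 0, 0, 0, 0],
)

```text
time_s: 7.4
ee_pos: [0.5738, -0.1371, 0.2326]
eef_rot: [3.141, 0.0, 1.399]
force: [-0.1, -1.1, -3.2]
grip_width: 0.0501
grip_force: 30.0
```

Request:
shift_gripper(
  plan=[0.046, -0.01, 0, 0, 0, -0.15, 0, 0, 0, 0, 0, 0],
)

```text
time_s: 7.6
ee_pos: [0.5711, -0.0866, 0.2299]
eef_rot: [-3.138, -0.002, 1.556]
force: [-0.9, -0.3, -2.1]
grip_width: 0.0496
grip_force: 30.0
```

Run:
```python
from h import *
from scipy.spatial.transform import Rotation as R
o=ctrl.get_obs(); p=np.array(o["ee_pos"]); M=R.from_euler("xyz",o["eef_rot"]).as_matrix()
d=np.array([.5583,.2388,.23])-p; print(p,o["eef_rot"],np.round(M.T@d,4))
N=9; 
for i in range(N): print(np.round((M@R.from_rotvec([0,0,-.15*i]).as_matrix()).T@d/N,4).tolist())
```

```text
[ 0.5710636  -0.08656543  0.22992487] [-3.13777722e+00 -1.63424889e-03  1.55630382e+00] [ 0.3251 -0.0175  0.0005]
[0.0361, -0.0019, 0.0001]
[0.036, 0.0035, 0.0001]
[0.0351, 0.0088, 0.0001]
[0.0334, 0.014, 0.0001]
[0.0309, 0.0188, 0.0001]
[0.0278, 0.0232, 0.0001]
[0.024, 0.0271, 0.0001]
[0.0197, 0.0304, 0.0001]
[0.0149, 0.033, 0.0001]
```

Request:
shift_gripper(
  plan=[0.036, -0.002, 0, 0, 0, -0.15, 0.036, 0.0035, 0, 0, 0, -0.15, 0.035, 0.009, 0, 0, 0, -0.15, 0.0335, 0.014, 0, 0, 0, -0.15, 0.031, 0.019, 0, 0, 0, -0.15, 0.028, 0.023, 0, 0, 0, -0.15, 0.024, 0.027, 0, 0, 0, -0.15, 0.02, 0.0305, 0, 0, 0, -0.15, 0.015, 0.033, 0, 0, 0, -0.15, 0, 0, 0, 0, 0, -0.15],
)

```text
time_s: 8.6
ee_pos: [0.5599, 0.2392, 0.2295]
eef_rot: [-3.141, -0.004, 3.058]
force: [-0.1, -1.1, -1.5]
grip_width: 0.0499
grip_force: 30.0
```

Request:
shift_gripper(
  plan=[0, 0, 0, 0, 0, -0.09, 0, 0, 0, 0, 0, 0, 0, 0, 0, 0, 0, 0],
)

```text
time_s: 8.9
ee_pos: [0.5609, 0.2355, 0.2307]
eef_rot: [-3.141, -0.002, 3.135]
force: [0.3, -0.1, -2.6]
grip_width: 0.0496
grip_force: 30.0
```

```bash
python3 snap.py w6
```

Run:
```python
from h import *
c=cv2.imread("pics/w6.png")[100:340,180:460]
cv2.imwrite("pics/c6.png",cv2.resize(c,None,fx=2.5,fy=2.5,interpolation=cv2.INTER_CUBIC))
```

```text
[0.56105791 0.23549597 0.23102032] [-3.14106510e+00 -1.53214050e-03  3.13557944e+00] [ 0.14143508 -0.16105318 -2.51809367]
[321. 214.]
[321. 196.]
[310. 197.]
```

View pics/c6.png

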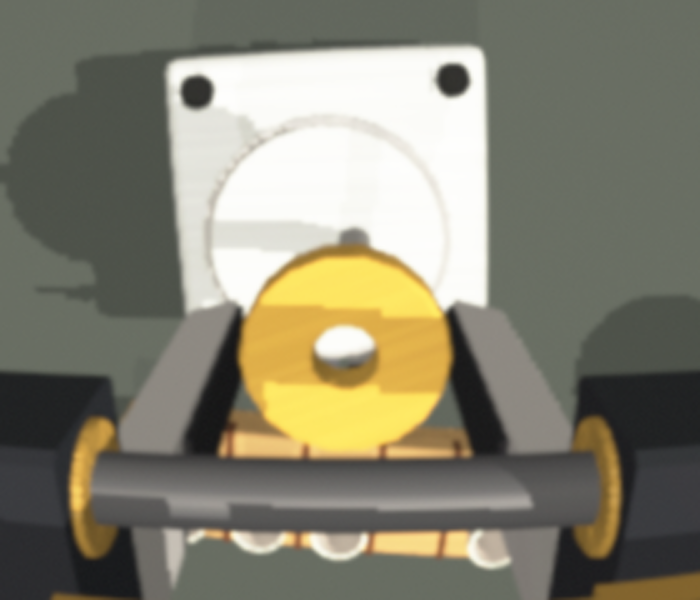

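Ring held level, hole at about (318,238) px; the post's lower part shows at (321.6,195).

Run:
```python
from ring import *
a,b,c=[pickle.load(open(n+".pkl","rb")) for n in("w2","w3","w6")]
p=np.array([.56106,.2355,.2310])
print([(r,onz(c,*r[0],p[2]-.0083)-p) for r in rings(c) if r[0][1]>190])
print("hole",onz(c,318,238.4,p[2]-.0083)-p)
print("post base",onz(c,321.6,195,.112))
print(onz(a,290.2,157.2,.169),onz(b,289.6,85.8,.169),onz(a,294.4,150.2,.112),onz(b,294.4,93.8,.112))
```

```text
[]
hole [-0.00355204  0.0001142  -0.0083    ]
post base [0.55820361 0.23881957 0.112     ]
[0.55810325 0.23971717 0.169     ] [0.55843926 0.23912311 0.169     ] [0.55715717 0.23909793 0.112     ] [0.55968355 0.23842351 0.112     ]
```

Create fit.py:
```python
from ring import *
from scipy.optimize import least_squares
def ringfit(c,p,zt):
    m=cv2.inRange(cv2.cvtColor(c["pixels"],cv2.COLOR_BGR2HSV),(18,120,60),(33,255,255)); m[:, :230]=0; m[:,410:]=0; m[:180]=0;
    m=cv2.morphologyEx(m,cv2.MORPH_OPEN,np.ones((3,3)))
    ks,hi=cv2.findContours(m,cv2.RETR_CCOMP,cv2.CHAIN_APPROX_NONE)
    u0=np.array(proj(c,(p[0],p[1],zt)))
    i=max(range(len(ks)),key=lambda i:cv2.contourArea(ks[i]) if hi[0][i][3]<0 else 0)
    P=np.array([onz(c,u,v,zt) for u,v in ks[i][:,0]])
    d=P[:,:2]-p[:2]
    def cf(D):
        f=lambda q:np.hypot(D[:,0]-q[0],D[:,1]-q[1])-q[2]
        s=least_squares(f,[0,0,.025],loss="soft_l1",f_scale=.0005); return s.x,np.sqrt(np.mean(s.fun**2))
    print("far rim",cf(d[(d[:,0]>-.003)&(d[:,0]<.013)]))
    for j in range(len(ks)):
        if hi[0][j][3]==i and cv2.contourArea(ks[j])>40:
            h=np.array([onz(c,u,v,zt)[:2] for u,v in ks[j][:,0]])-p[:2]; print("hole",h.min(0),h.max(0),cv2.contourArea(ks[j]))
```

Run:
```python
from fit import *
c=pickle.load(open("w6.pkl","rb")); p=np.array([.56106,.2355,.2310]); ringfit(c,p,p[2]-.0083)
```

```text
far rim (array([-2.24428689e-03, -2.91359722e-05,  2.48766485e-02]), np.float64(0.00020965859922191066))
hole [-0.00927765 -0.00790186] [0.00242106 0.00753983] 385.0
```

Request:
shift_gripper(
  plan=[0.0006, 0.0035, 0.015, 0, 0, 0, 0, 0, 0.015, 0, 0, 0, 0, 0, 0, 0, 0, 0, 0, 0, 0, 0, 0, 0],
)

```text
time_s: 9.35
ee_pos: [0.5605, 0.2393, 0.2015]
eef_rot: [-3.141, -0.001, 3.138]
force: [0.5, 1.2, -0.8]
grip_width: 0.0496
grip_force: 30.0
```

```bash
python3 snap.py w7
```

Run:
```python
from fit import *
c=pickle.load(open("w7.pkl","rb")); p=ctrl.get_obs()["ee_pos"]; ringfit(c,p,p[2]-.0083)
S=cam("side")
a=cv2.resize(S["pixels"][225:325,240:350],None,fx=3.6,fy=3.6,interpolation=cv2.INTER_CUBIC)
b=cv2.resize(c["pixels"][150:300,240:400],(400,360),interpolation=cv2.INTER_CUBIC)
cv2.imwrite("pics/c7.png",np.hstack([a,b]))
for z in(.1755,.1895): print("side ring",proj(S,(.5583,.239,z)))
```

```text
[0.56075606 0.23936661 0.20215058] [3.14151398e+00 2.11909285e-04 3.13817105e+00] [ 0.64220563  0.18095295 -1.64953571]
[316. 228.]
[316. 204.]
[305. 206.]
far rim (array([-2.52107683e-03, -2.84495008e-05,  2.47758837e-02]), np.float64(0.0002321007629141156))
hole [-0.00889687 -0.00795031] [0.00281448 0.00747137] 404.0
side ring (np.float64(292.5261409417309), np.float64(256.447024321001))
side ring (np.float64(292.0148219879069), np.float64(248.52120590418934))
```

View pics/c7.png

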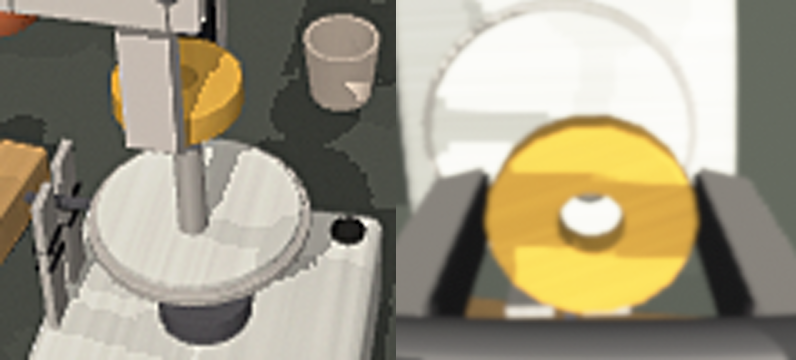

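Side: ring hangs just over the post tip; the wrist crop shows the post tip at the hole, horizontally centred. Descending gently.

Request:
shift_gripper(
  plan=[0, 0, 0.006, 0, 0, 0, 0, 0, 0.006, 0, 0, 0, 0, 0, 0.005, 0, 0, 0, 0, 0, 0, 0, 0, 0, 0, 0, 0, 0, 0, 0],
)

```text
time_s: 9.95
ee_pos: [0.5604, 0.2392, 0.1848]
eef_rot: [-3.141, -0.001, 3.139]
force: [-3.3, -1.3, -1.3]
grip_width: 0.0499
grip_force: 30.0
```

Run:
```python
from h import *
for i in range(1): o=ctrl.get_obs(); print(o["ee_pos"],o["force"],o["moment"])
```

```bash
python3 snap.py w8
```

Run:
```python
from fit import *
c=pickle.load(open("w8.pkl","rb")); p=ctrl.get_obs()["ee_pos"]; ringfit(c,p,p[2]-.0083)
```

```text
[0.560381   0.23924678 0.18475346] [-3.2638521  -1.34473884 -1.27267495] [-0.15280511  0.62293529  0.00119266]
[0.56042103 0.23928814 0.18491731] [-3.14133243e+00 -7.85406886e-04  3.13881734e+00] [-3.68400776 -1.77402198 -1.23867269]
[316. 237.]
[316. 210.]
[304. 212.]
far rim (array([-3.04479093e-03, -1.53930844e-05,  2.49651838e-02]), np.float64(0.0004357400439332496))
hole [-0.00913739 -0.00794586] [0.00320327 0.00752223] 394.5
```

Request:
shift_gripper(
  plan=[0, 0, 0.004, 0, 0, 0, 0, 0, 0, 0, 0, 0],
)

```text
time_s: 10.2
ee_pos: [0.5605, 0.2393, 0.1805]
eef_rot: [-3.141, -0.0, 3.139]
force: [-2.1, -0.7, 0.4]
grip_width: 0.0495
grip_force: 30.0
```

Side force pushes the tool to -x, so the ring is round the post slightly off; nudge -x by 1.2 mm and check.

Request:
shift_gripper(
  plan=[0.0012, -0.0005, 0.002, 0, 0, 0, 0, 0, 0, 0, 0, 0, 0, 0, 0, 0, 0, 0],
)

```text
time_s: 10.5
ee_pos: [0.5595, 0.2388, 0.179]
eef_rot: [3.142, 0.0, 3.139]
force: [0.3, -0.4, -3.0]
grip_width: 0.0496
grip_force: 30.0
```

Request:
shift_gripper(
  plan=[0, 0, 0.008, 0, 0, 0, 0, 0, 0, 0, 0, 0, 0, 0, 0, 0, 0, 0],
)

```text
time_s: 10.8
ee_pos: [0.5594, 0.2388, 0.1706]
eef_rot: [-3.141, -0.001, 3.139]
force: [-0.7, -0.1, -1.3]
grip_width: 0.0494
grip_force: 30.0
```

Request:
shift_gripper(
  plan=[0, 0, 0.01, 0, 0, 0, 0, 0, 0.01, 0, 0, 0, 0, 0, 0.01, 0, 0, 0, 0, 0, 0, 0, 0, 0, 0, 0, 0, 0, 0, 0],
)

```text
time_s: 11.3
ee_pos: [0.5594, 0.2388, 0.1407]
eef_rot: [-3.141, -0.0, 3.139]
force: [-0.2, 0.5, -1.4]
grip_width: 0.0496
grip_force: 30.0
```

Request:
shift_gripper(
  plan=[0, 0, 0.003, 0, 0, 0, 0, 0, 0, 0, 0, 0, 0, 0, 0, 0, 0, 0],
)

```text
time_s: 11.6
ee_pos: [0.5595, 0.2389, 0.1381]
eef_rot: [3.142, 0.0, 3.139]
force: [0.6, 0.1, -2.3]
grip_width: 0.0497
grip_force: 30.0
```

Request:
shift_gripper(
  plan=[0, 0, 0.003, 0, 0, 0, 0, 0, 0, 0, 0, 0, 0, 0, 0, 0, 0, 0],
)

```text
time_s: 11.9
ee_pos: [0.5595, 0.2389, 0.135]
eef_rot: [3.142, 0.0, 3.139]
force: [-0.7, 0.4, -1.0]
grip_width: 0.0496
grip_force: 30.0
```

Request:
shift_gripper(
  plan=[0, 0, 0.001, 0, 0, 0, 0, 0, 0, 0, 0, 0],
)

```text
time_s: 12.1
ee_pos: [0.5595, 0.2388, 0.1339]
eef_rot: [3.142, 0.0, 3.139]
force: [-0.6, -0.4, -1.2]
grip_width: 0.0498
grip_force: 30.0
```

Request:
shift_gripper(
  plan=[0, 0, 0, 0, 0, 0, 0, 0, 0, 0, 0, 0, 0, 0, 0, 0, 0, 0, 0, 0, 0, 0, 0, 0],
  jaw=0.062,
)

```text
time_s: 12.5
ee_pos: [0.5595, 0.2389, 0.134]
eef_rot: [3.142, 0.0, 3.139]
force: [0.2, -0.3, -0.6]
grip_width: 0.0624
grip_force: 0.0
```

Request:
shift_gripper(
  plan=[0, 0, -0.02, 0, 0, 0, 0, 0, -0.04, 0, 0, 0, 0, 0, -0.04, 0, 0, 0, 0, 0, 0, 0, 0, 0, 0, 0, 0, 0, 0, 0, 0, 0, 0, 0, 0, 0],
)

```text
time_s: 13.1
ee_pos: [0.5591, 0.2387, 0.2326]
eef_rot: [-3.141, -0.002, 3.139]
force: [-0.3, -0.1, -0.4]
grip_width: 0.0622
grip_force: 0.0
```

Request:
shift_gripper(
  plan=[-0.04, 0, 0, 0, 0, 0, -0.04, 0, 0, 0, 0, 0, 0, 0, 0, 0, 0, 0, 0, 0, 0, 0, 0, 0, 0, 0, 0, 0, 0, 0, 0, 0, 0, 0, 0, 0],
)

```text
time_s: 13.7
ee_pos: [0.6387, 0.2389, 0.2344]
eef_rot: [3.141, 0.0, 3.139]
force: [1.1, -0.9, 0.3]
grip_width: 0.0624
grip_force: 0.0
```

```bash
python3 snap.py w9
```

Run:
```python
from h import *
c=cv2.imread("pics/w9.png"); S=cam("side");cv2.imwrite("pics/s9.png",S["pixels"]); T=cam("top");cv2.imwrite("pics/t9.png",T["pixels"])
a=cv2.resize(S["pixels"][235:325,240:340],(400,360),interpolation=cv2.INTER_CUBIC)
b=cv2.resize(c[60:240,220:420],(400,360),interpolation=cv2.INTER_CUBIC)
cv2.imwrite("pics/c9.png",np.hstack([a,b]))
```

```text
[0.63881393 0.2388416  0.2345765 ] [3.14136919e+00 5.57181650e-04 3.13926976e+00] [-0.3587251   0.43067935  0.91047432]
[316. 106.]
[317. 110.]
[306. 111.]
```

View pics/c9.png

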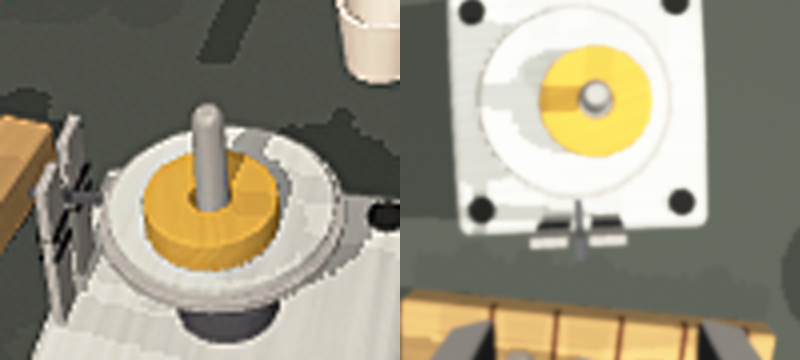

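The ring sits threaded on the post, flat on the pan. Now measure the sink numerically.

Run:
```python
from h import *
S=cam("side"); A=cv2.imread("pics/side0.png"); B=cv2.imread("pics/s9.png")
ga,gb=[cv2.cvtColor(x,cv2.COLOR_BGR2GRAY).astype(float) for x in(A,B)]
print("postcol",ga[252:270,290:294].mean(1).round().tolist(),gb[252:270,290:294].mean(1).round().tolist())
# rim edges: template shift (sub-pixel) on several patches
for (r0,r1,c0,c1) in((250,268,286,297),(292,312,262,275),(292,314,302,322),(300,316,275,300),(268,285,320,332)):
    t=gb[r0:r1,c0:c1]; best=[]
    for s in np.arange(-1,8,.1):
        M=np.float32([[1,0,0.02*s],[0,1,s]]); w=cv2.warpAffine(ga,M,(640,400),flags=cv2.INTER_LINEAR)[r0:r1,c0:c1]
        best.append((np.abs(w-t).mean(),round(s,1)))
    print((r0,c0),min(best))
for z in(.118,.112,.106,.100): print(z,np.round(proj(S,(.56,.229,z)),2),np.round(proj(S,(.621,.229,z)),2))
a=cv2.resize(A[255:325,238:278],(400,600),interpolation=cv2.INTER_LANCZOS4)
b=cv2.resize(B[255:325,238:278],(400,600),interpolation=cv2.INTER_LANCZOS4)
cv2.imwrite("pics/c10.png",np.hstack([a,b]))
```

```text
postcol [71.0, 71.0, 71.0, 70.0, 68.0, 101.0, 174.0, 167.0, 175.0, 180.0, 159.0, 143.0, 144.0, 144.0, 145.0, 145.0, 146.0, 145.0] [80.0, 78.0, 79.0, 78.0, 78.0, 78.0, 78.0, 75.0, 80.0, 151.0, 188.0, 182.0, 199.0, 188.0, 169.0, 155.0, 157.0, 160.0]
(250, 286) (np.float64(9.857027304292929), np.float64(3.4))
(292, 262) (np.float64(22.239182692307693), np.float64(0.3))
(292, 302) (np.float64(21.650363991477274), np.float64(3.3))
(300, 275) (np.float64(19.894189453125), np.float64(3.4))
(268, 320) (np.float64(11.591538373161764), np.float64(3.1))
0.118 [295.11 281.83] [255.84 276.3 ]
0.112 [295.3  284.79] [256.23 279.24]
0.106 [295.48 287.71] [256.63 282.14]
0.1 [295.66 290.61] [257.02 285.01]
```

View pics/c10.png

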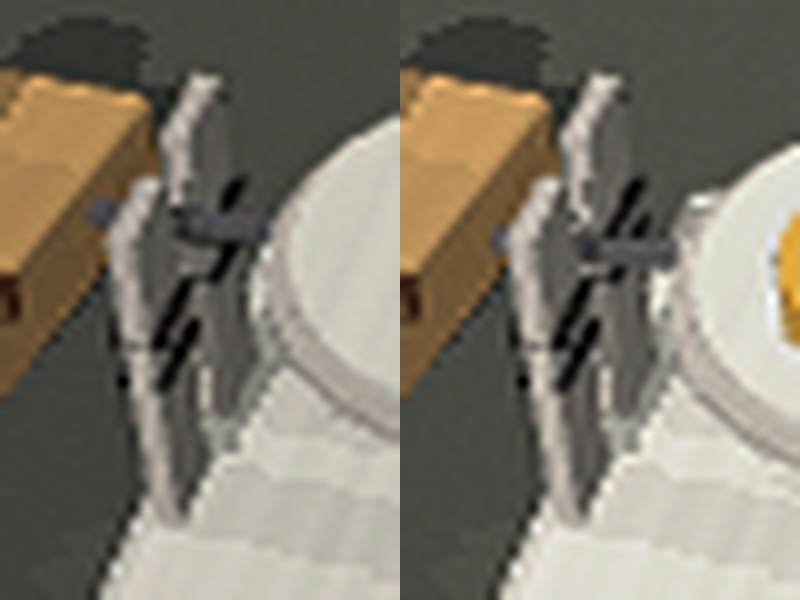

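Near-prong lines end at (155,345)/(160,385), far-prong ones at (243,180)/(250,220), so their middle in the gap is about (203,280). The pointer, now at y≈247 there (220 before), is still about 8 mm of sink above the middle: sink about 8 mm, so not yet between the lines. A second ring is needed (~15 mm after it).

Create plan.py:
```python
import sys
from h import *
from scipy.spatial.transform import Rotation as R
x,y,z,w,N=map(float,sys.argv[1:]); N=int(N)
o=ctrl.get_obs(); p=np.array(o["ee_pos"]); M=R.from_euler("xyz",o["eef_rot"]).as_matrix()
d=np.array([x,y,z])-p; print(p,o["eef_rot"],o["qpos"][5])
for i in range(N): print(np.round((M@R.from_rotvec([0,0,w*i]).as_matrix()).T@d/N,4).tolist())
```

```bash
python3 plan.py .5640 -.2013 .22 .15 10
```

```text
[0.63913287 0.23876267 0.23450757] [3.14144033e+00 6.56922206e-04 3.13913159e+00] -1.264461428839083
[0.0074, -0.044, 0.0014]
[0.0007, -0.0446, 0.0014]
[-0.0059, -0.0442, 0.0014]
[-0.0125, -0.0429, 0.0014]
[-0.0187, -0.0405, 0.0014]
[-0.0246, -0.0373, 0.0014]
[-0.0299, -0.0332, 0.0014]
[-0.0345, -0.0283, 0.0014]
[-0.0383, -0.0229, 0.0014]
[-0.0413, -0.0169, 0.0014]
```

Request:
shift_gripper(
  plan=[0.0074, -0.044, 0.0014, 0, 0, 0.15, 0.0007, -0.0446, 0.0014, 0, 0, 0.15, -0.006, -0.0442, 0.0014, 0, 0, 0.15, -0.0125, -0.043, 0.0014, 0, 0, 0.15, -0.0187, -0.0405, 0.0014, 0, 0, 0.15, -0.0246, -0.0373, 0.0014, 0, 0, 0.15, -0.03, -0.0332, 0.0014, 0, 0, 0.15, -0.0345, -0.0283, 0.0014, 0, 0, 0.15, -0.0383, -0.023, 0.0014, 0, 0, 0.15, -0.0413, -0.017, 0.0014, 0, 0, 0.15],
  jaw=0.072,
)

```text
time_s: 14.9
ee_pos: [0.5633, -0.2032, 0.2203]
eef_rot: [3.141, 0.0, 1.633]
force: [0.4, 0.1, 0.8]
grip_width: 0.0722
grip_force: 0.0
```

Request:
shift_gripper(
  plan=[0, 0, 0.03, 0, 0, 0.15, 0, 0, 0.04, 0, 0, 0.09, 0, 0, 0.03, 0, 0, 0, 0, 0, 0, 0, 0, 0, 0, 0, 0, 0, 0, 0],
)

```text
time_s: 15.4
ee_pos: [0.5643, -0.2016, 0.1211]
eef_rot: [3.141, 0.0, 1.399]
force: [-0.2, 0.7, 1.3]
grip_width: 0.0719
grip_force: 0.0
```

```bash
python3 snap.py w11
```

Run:
```python
from ring import *
a,c=[pickle.load(open(n+".pkl","rb")) for n in("w4","w11")]
print(rings(c),proj(c,(.5629,-.2013,.034)))
for r in rings(c):
  if np.hypot(*(r[0]-proj(c,(.5629,-.2013,.034))))<25: print(onz(c,*r[0],.0342),tri(ray(a,301.7,231.6),ray(c,*r[0])))
```

```bash
python3 plan.py .5629 -.2013 .0435 0 1
```

```text
[ 0.56472809 -0.20176372  0.12197463] [3.13918923e+00 5.63942737e-04 1.39927655e+00] [-0.80370052 -0.78206937  0.32515844]
[ 221. -265.]
[ 233. -224.]
[ 234. -222.]
[(array([316.9, 330.7]), array([35.5, 46.2])), (array([317.1, 274.3]), array([46.3, 53.2])), (array([316.8, 206. ]), array([56.4, 58.3]))] (np.float64(316.7881448389129), np.float64(205.80611476637222))
[ 0.56289111 -0.2014093   0.0342    ] (array([ 0.56279338, -0.20168478,  0.03305234]), np.float64(5.480159838906759e-05))
[ 0.56472809 -0.20176372  0.12197463] [3.13918923e+00 5.63942737e-04 1.39927655e+00] -0.23269718735645592
[0.0002, -0.0021, 0.0785]
```

Request:
shift_gripper(
  plan=[0, -0.002, 0.03, 0, 0, 0, 0, 0, 0.03, 0, 0, 0, 0, 0, 0.01, 0, 0, 0, 0, 0, 0.0065, 0, 0, 0, 0, 0, 0, 0, 0, 0],
)

```text
time_s: 15.95
ee_pos: [0.5625, -0.2014, 0.0444]
eef_rot: [3.14, 0.0, 1.399]
force: [-0.3, -0.1, -0.5]
grip_width: 0.0716
grip_force: 0.0
```

Request:
shift_gripper(
  plan=[0, 0, 0, 0, 0, 0, 0, 0, 0, 0, 0, 0, 0, 0, 0, 0, 0, 0, 0, 0, 0, 0, 0, 0, 0, 0, 0, 0, 0, 0, 0, 0, 0, 0, 0, 0, 0, 0, 0, 0, 0, 0],
  jaw=0.04,
  force=30,
)

```text
time_s: 16.65
ee_pos: [0.5625, -0.2014, 0.0442]
eef_rot: [3.14, 0.0, 1.399]
force: [-0.7, 0.9, 6.0]
grip_width: 0.0486
grip_force: 30.0
```

Request:
shift_gripper(
  plan=[0, 0, -0.01, 0, 0, 0, 0, 0, -0.03, 0, 0, 0, 0, 0, -0.05, 0, 0, 0, 0, 0, -0.05, 0, 0, 0, 0, 0, -0.05, 0, 0, 0, 0, 0, 0, 0, 0, 0, 0, 0, 0, 0, 0, 0],
)

```text
time_s: 17.35
ee_pos: [0.5619, -0.2012, 0.2341]
eef_rot: [3.141, 0.0, 1.399]
force: [0.0, -0.2, -2.9]
grip_width: 0.0488
grip_force: 30.0
```

```bash
python3 plan.py .5605 .2390 .233 -.15 10
```

```text
[ 0.56190066 -0.20118123  0.23414885] [3.14052673e+00 2.94734180e-04 1.39879117e+00] -0.23314904669588515
[0.0433, -0.0077, 0.0001]
[0.044, -0.0011, 0.0001]
[0.0437, 0.0055, 0.0001]
[0.0424, 0.0119, 0.0001]
[0.0401, 0.0181, 0.0001]
[0.0369, 0.0239, 0.0001]
[0.033, 0.0292, 0.0001]
[0.0282, 0.0338, 0.0001]
[0.0229, 0.0376, 0.0001]
[0.017, 0.0406, 0.0001]
```

Request:
shift_gripper(
  plan=[0.0433, -0.0077, 0, 0, 0, -0.15, 0.044, -0.001, 0, 0, 0, -0.15, 0.0437, 0.0055, 0, 0, 0, -0.15, 0.0424, 0.012, 0, 0, 0, -0.15, 0.04, 0.018, 0, 0, 0, -0.15, 0.037, 0.024, 0, 0, 0, -0.15, 0.033, 0.0292, 0, 0, 0, -0.15, 0.0282, 0.0338, 0, 0, 0, -0.15, 0.023, 0.0376, 0, 0, 0, -0.15, 0.017, 0.0406, 0, 0, 0, -0.15],
)

```text
time_s: 18.35
ee_pos: [0.5595, 0.2406, 0.2313]
eef_rot: [-3.139, -0.003, 2.905]
force: [0.4, -0.8, -2.4]
grip_width: 0.049
grip_force: 30.0
```

Request:
shift_gripper(
  plan=[0, 0, 0, 0, 0, -0.15, 0, 0, 0.01, 0, 0, -0.09, 0, 0, 0.01, 0, 0, 0, 0, 0, 0, 0, 0, 0, 0, 0, 0, 0, 0, 0],
)

```text
time_s: 18.85
ee_pos: [0.5604, 0.2386, 0.2127]
eef_rot: [-3.141, -0.001, 3.136]
force: [-0.2, -0.0, -1.9]
grip_width: 0.0491
grip_force: 30.0
```

```bash
python3 snap.py w12
```

Run:
```python
from fit import *
c=pickle.load(open("w12.pkl","rb")); p=ctrl.get_obs()["ee_pos"]
for dz in(.0083,.0095,.0110): ringfit(c,p,p[2]-dz)
```

```text
[0.56056028 0.23872419 0.21330347] [-3.14142843e+00 -4.90175461e-04  3.13657745e+00] [-0.14566967  0.07335135 -1.33919538]
[317. 223.]
[317. 201.]
[306. 203.]
far rim (array([-0.0025414 , -0.0001378 ,  0.02449607]), np.float64(0.0003062199008242265))
hole [-0.00826586 -0.00794983] [0.00222705 0.0074585 ] 372.5
far rim (array([-0.00211931, -0.00015379,  0.02467343]), np.float64(0.00030404266031553486))
hole [-0.00782997 -0.00801128] [0.00273931 0.00750919] 372.5
far rim (array([-0.00152458, -0.00016162,  0.02488688]), np.float64(0.0003069299435386289))
hole [-0.0072851 -0.0080881] [0.00337964 0.00757256] 372.5
```

Request:
shift_gripper(
  plan=[0.0013, 0.0001, 0.009, 0, 0, 0, 0, 0, 0.009, 0, 0, 0, 0, 0, 0.005, 0, 0, 0, 0, 0, 0.004, 0, 0, 0, 0, 0, 0, 0, 0, 0, 0, 0, 0, 0, 0, 0],
)

```text
time_s: 19.5
ee_pos: [0.5593, 0.2391, 0.1866]
eef_rot: [3.142, 0.0, 3.139]
force: [-0.2, -0.6, -1.5]
grip_width: 0.049
grip_force: 30.0
```

Request:
shift_gripper(
  plan=[0, 0, 0.004, 0, 0, 0, 0, 0, 0.003, 0, 0, 0, 0, 0, 0, 0, 0, 0, 0, 0, 0, 0, 0, 0],
)

```text
time_s: 19.9
ee_pos: [0.5592, 0.2391, 0.1794]
eef_rot: [-3.142, -0.0, 3.139]
force: [0.1, -0.5, -2.7]
grip_width: 0.0487
grip_force: 30.0
```

Request:
shift_gripper(
  plan=[0, 0, 0.004, 0, 0, 0, 0, 0, 0, 0, 0, 0, 0, 0, 0, 0, 0, 0],
)

```text
time_s: 20.2
ee_pos: [0.5592, 0.2391, 0.1753]
eef_rot: [-3.142, -0.0, 3.139]
force: [-0.0, -1.2, -2.0]
grip_width: 0.0491
grip_force: 30.0
```

Request:
shift_gripper(
  plan=[0, 0, 0.008, 0, 0, 0, 0, 0, 0.008, 0, 0, 0, 0, 0, 0.004, 0, 0, 0, 0, 0, 0, 0, 0, 0, 0, 0, 0, 0, 0, 0],
)

```text
time_s: 20.7
ee_pos: [0.5593, 0.2391, 0.1554]
eef_rot: [-3.142, -0.0, 3.139]
force: [0.3, 0.6, -1.6]
grip_width: 0.0491
grip_force: 30.0
```

Request:
shift_gripper(
  plan=[0, 0, 0.003, 0, 0, 0, 0, 0, 0, 0, 0, 0, 0, 0, 0, 0, 0, 0],
)

```text
time_s: 21.0
ee_pos: [0.5592, 0.2391, 0.1525]
eef_rot: [-3.142, -0.0, 3.139]
force: [-0.2, 0.1, -0.6]
grip_width: 0.0488
grip_force: 30.0
```

Request:
shift_gripper(
  plan=[0, 0, 0.003, 0, 0, 0, 0, 0, 0, 0, 0, 0, 0, 0, 0, 0, 0, 0],
)

```text
time_s: 21.3
ee_pos: [0.5592, 0.2391, 0.1493]
eef_rot: [-3.142, -0.0, 3.139]
force: [-0.3, 0.5, -1.9]
grip_width: 0.0493
grip_force: 30.0
```

Request:
shift_gripper(
  plan=[0, 0, 0, 0, 0, 0, 0, 0, 0, 0, 0, 0, 0, 0, 0, 0, 0, 0, 0, 0, 0, 0, 0, 0],
  jaw=0.062,
)

```text
time_s: 21.7
ee_pos: [0.5593, 0.2392, 0.1496]
eef_rot: [3.141, 0.0, 3.139]
force: [-0.2, -0.5, -0.5]
grip_width: 0.062
grip_force: 0.0
```

Request:
shift_gripper(
  plan=[0, 0, -0.02, 0, 0, 0, 0, 0, -0.04, 0, 0, 0, 0, 0, -0.04, 0, 0, 0, -0.04, 0, 0, 0, 0, 0, -0.04, 0, 0, 0, 0, 0, 0, 0, 0, 0, 0, 0, 0, 0, 0, 0, 0, 0, 0, 0, 0, 0, 0, 0, 0, 0, 0, 0, 0, 0, 0, 0, 0, 0, 0, 0],
)

```text
time_s: 22.7
ee_pos: [0.6387, 0.2391, 0.2503]
eef_rot: [3.141, 0.001, 3.139]
force: [0.5, 0.4, 0.1]
grip_width: 0.0621
grip_force: 0.0
```

```bash
python3 snap.py w13
```

Run:
```python
from ring import *
S=cam("side");cv2.imwrite("pics/s13.png",S["pixels"]); T=cam("top");cv2.imwrite("pics/t13.png",T["pixels"])
gs=[cv2.cvtColor(x,cv2.COLOR_BGR2GRAY).astype(float) for x in(cv2.imread("pics/side0.png"),cv2.imread("pics/s9.png"),S["pixels"])]
for i,j in((0,1),(1,2),(0,2)):
  for r0,r1,c0,c1 in((250,274,286,297),(300,320,275,300),(296,320,302,322)):
    t=gs[j][r0:r1,c0:c1]
    print((i,j,r0),min((np.abs(cv2.warpAffine(gs[i],np.float32([[1,0,.12*s],[0,1,s]]),(640,400))[r0:r1,c0:c1]-t).mean().round(1),s.round(1)) for s in np.arange(-1,10,.1)))
c=pickle.load(open("w13.pkl","rb")); print(rings(c)); print(rings(T))
d=cv2.absdiff(cv2.imread("pics/top0.png"),T["pixels"]).max(2)
n,l,s,ce=cv2.connectedComponentsWithStats((d>60).astype(np.uint8)); print([(s[i].tolist()) for i in range(1,n) if s[i][4]>15])
```

```text
[0.63881691 0.23908644 0.25017043] [3.14132770e+00 7.66261726e-04 3.13915808e+00] [ 0.21057486  0.51639722 -0.56573966]
[316. 107.]
[316. 110.]
[306. 111.]
(0, 1, 250) (np.float64(12.6), np.float64(3.2))
(0, 1, 300) (np.float64(20.1), np.float64(3.3))
(0, 1, 296) (np.float64(23.7), np.float64(2.9))
(1, 2, 250) (np.float64(8.6), np.float64(3.7))
(1, 2, 300) (np.float64(7.6), np.float64(3.4))
(1, 2, 296) (np.float64(11.9), np.float64(2.9))
(0, 2, 250) (np.float64(13.4), np.float64(6.8))
(0, 2, 300) (np.float64(23.6), np.float64(7.1))
(0, 2, 296) (np.float64(27.0), np.float64(6.3))
[(array([317.2, 110.2]), array([52.1, 52.6]))]
[]
[[214, 85, 10, 23, 73], [136, 105, 26, 67, 555], [150, 105, 12, 9, 83], [184, 110, 72, 36, 1680], [163, 156, 29, 14, 204], [214, 158, 46, 66, 2067], [390, 178, 14, 4, 30], [419, 182, 11, 4, 22], [178, 247, 22, 83, 747], [263, 267, 16, 35, 164], [576, 286, 10, 96, 349], [306, 349, 10, 20, 92], [197, 360, 67, 37, 1084], [314, 384, 8, 15, 77], [6, 388, 16, 7, 58], [0, 392, 9, 8, 45], [303, 394, 9, 6, 26]]
```

Run:
```python
import cv2,numpy as np
A=cv2.imread("pics/side0.png").astype(int);B=cv2.imread("pics/s13.png").astype(int)
d=np.abs(A-B).max(2)
print("tweezers",d[300:342,388:465].mean(),"loupe",d[195:215,410:460].mean(),"cup",d[228:258,322:348].mean(),"flask",d[182:236,218:256].mean())
g=B.mean(2).astype(int); bl=B[...,0]-B[...,2]
for r in range(272,304): print(r," ".join(f"{g[r,c]:3d}"+("*" if bl[r,c]>8 else " ") for c in range(249,270)))
```

```text
tweezers 8.563079777365491 loupe 11.465 cup 14.384615384615385 flask 38.01413255360624
272  94   84   79   82   64  136  173  156   85   90   91   91   75   76   77   77   78   76   77   76   77 
273  81   83   79   79   75  101  173  179   87   88   92   94   76   76   75   76   77   77   77   76   77 
274  82   81   77   76   81  101  174  178   89   89   90   94   76   76   77   77   76   76   77   77   76 
275  80   75   77  116  114  106  174  174  112   89   93   96   65   57   78   77   77   76   75   74   73 
276  80   68  135  197  197  115  178   99   94   90   97   74    7   42   80   75   75   73   73   71   77 
277  78   73  161  188  160   70  181  102   96   91   99   32    6   63   80   76   74   69  111  127  161 
278  73  105  187  188  104   74  179  113   96   93   99   11   25   82   78   75   67   98  223  244  232 
279  72  165  192  193   83   79  144  189  105   94   76    9   74   72   79   72   64  165  223  183   14 
280 107  188  191  134   83   84   75  180  112   98   28   32   78   22   72   61   96  203  236   25    0 
281 167  191  192   84   84   86
[... 1773 characters left out ...]
0   89   84   99  139  134  165  159  196  218 
298  68   54  179  180  138   29   28   94   77  190  107   95   88   84  127  140  120  164  161  158  184 
299  58    1  181  181   92   11   53   92   76  185  106   97   86  100  139  135  190  149  166  174  184 
300  71   44  180  180   99   35   95   89   82  186  104   95   84  129  137  140  214  117  184  184  168 
301  70   60  144  177  163   93   90   89   78  194  105   96   83  139  132  212  212  161  171  184  181 
302  68   59  115  176  181   90   88   88   79  168  107   95   96  134  138  204  206  211  130  179  182 
303  70   63  114  176  180   88   86   88   80  132  140  103  124  131  213  203  204  210  171  172  178
```

```bash
python3 -c "
from station import ctrl, eyes
print(ctrl.hand_in())"
```

```text
the job is handed in; nothing more can be done
None
```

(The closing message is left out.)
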